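# Chock and clamp a row of lying bottles on the lab bottle board

## Task

Close up the row of three lying bottles against the board's metal end stop and chock it: with the grey wedge block lying square against the last bottle, no play may be left in the row. Then throw the toggle clamp's handle over its dead point towards the row, so that its pad holds the wedge down. The bottles must stay lying on the board, and leave the other things on the bench alone.

Things in the scene. Friction and masses are not known exactly. Their poses are not given: they have to be found in the camera images.
- board: Fixed white board on the bench, 140 mm wide (x), 375 mm long (y = -233 to +142 mm); origin at bench level. Plate top at z = 6 mm. Lips up to z = 16 mm along the long sides leave a channel from x = -64 to +64 mm; the -y end is open. With no play left, the bottle axes stand at y = +102, +46, -10 mm and the wedge's middle at y = -53 mm (each within 1 mm).
- stop_face (a point): Middle of the face of the fixed aluminium end stop across the +y end of the board, at y = +130 mm of the board; the stop is 140 mm wide, 12 mm thick, its top 46 mm above the bench. The bottles, then the wedge, lie from here towards the board's -y. Axes as the board's.
- clamp_hinge (a point): Hinge of the toggle clamp, beside the channel: 86 mm to x and -53 mm to y of the board's origin, 56 mm above the bench; the lever turns about the board's y direction. Its steel foot, 8 mm high, covers x = 69 to 119 mm, y = -75 to -31 mm of the board. Axes as the board's.
- bottle_a_center (a point): Amber glass bottle lying across the board, 105 mm long; body 56 mm in diameter, 72 mm long, blue cap 36 mm in diameter; about 0.2 kg, rolls easily. Point: on its long axis at half length; x runs along the bottle to the cap (body from x = -52 to +20 mm, cap +32 to +52); y and z turn as it rolls. Nearest the stop.
- bottle_b_center (a point): Amber glass bottle lying across the board, 105 mm long; body 56 mm in diameter, 72 mm long, blue cap 36 mm in diameter; about 0.2 kg, rolls easily. Point: on its long axis at half length; x runs along the bottle to the cap (body from x = -52 to +20 mm, cap +32 to +52); y and z turn as it rolls. Middle of the row.
- bottle_c_center (a point): Amber glass bottle lying across the board, 105 mm long; body 56 mm in diameter, 72 mm long, blue cap 36 mm in diameter; about 0.2 kg, rolls easily. Point: on its long axis at half length; x runs along the bottle to the cap (body from x = -52 to +20 mm, cap +32 to +52); y and z turn as it rolls. Last of the row, next to the wedge.
- chock_center (a point): Grey plastic wedge (the chock), loose on the board: 110 mm long (x), 36 mm high, 50 mm wide at the base (y) and 33 mm at the top, about 0.2 kg. Point: half length, middle of the base width, 18 mm over its underside. Its +y face, towards the bottles, slopes back 25 degrees from upright; its back at y = -25 mm is upright. It slides when pushed.
- handle_tip (a point): Free end of the clamp handle, a rod with a black grip 16 mm thick, 90 mm from the hinge (the rounded end reaches 2 mm farther). Open, the handle leans 35 degrees from upright away from the channel, its tip at x = 138 mm of the board, 130 mm above the bench. Clamped, it leans 35 degrees over the channel. Pushed upright, its tip is 146 mm high.
- pad (a point): Middle of the pressing face of the clamp's rubber pad, 16 mm in diameter, at the end of a 50 mm arm that turns with the handle. Open, it stands about 98 mm above the bench at x = 56 mm of the board, over the channel's edge; clamped, it is at x = 36, y = -53 mm of the board, 42 mm above the bench: the wedge's top.
- clamp (a joint): Angle of the clamp lever (rad): 0 fully open, growing as the handle is pushed towards the board's -x. A spring holds it open below the dead point at 0.61 (handle upright) and drives it on by itself beyond. About 6 N at the tip starts it. It rests at about 1.22 with the pad on the wedge, and runs on to 1.40 if nothing lies under the pad.
Things that resemble listed ones, but are neither listed nor needed, are in the scene too. Leave any yellow look-alike of the part that bears bottle_b_center alone.

How it is judged:
By the outcome, as a careful person would: the job done as asked, in the order asked, and still so for the second after the job is handed in, with the robot touching nothing.
It also fails if it takes over 48 s, if anything falls off the work surface, if the arm or the gripper's body presses on something with over 40 N, if the wrist force passes 120 N, or if a joint passes its speed limit or range.

## Robot

A 6-joint arm with a two-finger parallel gripper is mounted at the origin on the work surface. World frame = base frame: x ahead of the robot, y to its left, z up, the work surface at z = 0. Lengths are in m, angles in degrees, forces in N, time in s.
With the tool pointing down it reaches from about 0.3 to 0.75 m from the base axis. Payload 8.5 kg.
Tool frame: the origin (TCP) lies on the mounting face of the last link; the fingertips stand tip_extent ahead of it and the grasp point (between the pads) lies 155 mm ahead of it (tip_extent is the distance from the TCP to the fingertips, in m); z points along the fingers, y is the line along which they close (so a half turn about z gives the same grasp; the last joint's range is limited). The gripper opens to 85 mm and grips with 20 to 120 N. Pads are 22 mm wide; open, the fingers measure 114 mm over their backs; the gripper's body (76 mm by 85 mm) begins 54 mm behind the grasp point. The pads swing forward as they close: fully open they stand 13 mm farther back than shut.
Start: joints at [-89.456, 21.807, 74.336, -0, 83.858, -12.336], TCP at [0.123, -0.536, 0.405] pointing down, gripper open.
Joint ranges: [-178.18, 178.18], [-50.72, 133.34], [12.68, 142.11], [-81.47, 261.47], [9.98, 163.14], [-165.26, 165.26]. Speed limits (degrees/s): [136.94, 136.94, 180, 180, 180, 180].

## Interface

Orientations are given as a 3x3 rotation matrix whose columns are the frame's x, y, z axes.
In Python, from rig import observe, get_image, camera_params, close_job, tip_extent gives the robot as it stands.
- The arm moves only by the shell command python3 -m creep 'ROWS' [FORCE]. ROWS is JSON, a list of rows, each an object with "jaw": the gripper's target within -1 to 1 (shut at 1, half-way at 0, fully open at -1); "travel": the shift along the world's x, y, z in mm, a list of three; "roll": the turn about the world's z in rad. A call has 1 to 12 rows; each row is the pose to reach, as a shift and turn from the pose commanded when the call began; what a row does not reach only later rows make up. A row lasts 1/10 s, in which the tool goes at most 50 mm and 8.59 degrees, less where a joint would pass 70% of its speed; a pose out of reach is approached as far as the arm can. A call with a gripper value outside its range is refused whole. The fingers move at their own pace and stop on an object; FORCE is the grip in N (left out, the last holds). Time passes only in rows, so rows that repeat a pose let the fingers close. It gives the time, the measured TCP pose, the force, the opening and the grip force at its end, in the units of the state.
- observe(): the state, without advancing time (a new reading comes with each control period).
- get_image(name): name is "scene" or "top" or "wrist"; returns (picture, depth): 420x560x3 uint8, red, green, blue; 420x560 float32, m along the optical axis (not along the pixel's ray), 0 where there is no reading.
- camera_params(name): a dict with "mtx" (3x3 intrinsics, pixels), "dist_coeffs" ([k1, k2, p1, p2, k3] as OpenCV has them; the pictures are not rectified), "extrinsics" (4x4, takes a point from camera to world coordinates). Camera axes: x right, y down, z forward; pixel columns grow to the right and rows downward; lengths in m; the calibration is good to about 2 mm. A picture is of the moment at which its call begins: read the wrist's pose just before it. camera_params takes no time and is no camera call; for the wrist camera it gives the pose at the moment of the call.
- close_job(): hands the job in; it is judged then, once.
The state is a dict: "time_s": time; "q": joint angles; "qvel": joint speeds; "joint_efforts": joint torques, N m; "position": TCP position; "tool_rot": TCP orientation; "ft_force": force on the tool from outside, world axes, zero at the start; "wrist_torque": the same for the moment, N m; "grip_width": finger opening in m; "gripper_force": force on a finger pad.
Only numpy, scipy, OpenCV 4.12 (cv2) and the standard library are available. Lean on these libraries where they do the work, as an engineer would, in place of code of your own. Each camera call takes 0.05 s, during which the arm holds its last target. There are 200 camera calls.

## Working session

There is one attempt and no reset: what is moved stays moved. The work goes in short steps, Python scripts to look and compute and a shell command to move; the robot and the scene stay as the last step left them, time stands still between calls to the robot, and variables do not carry over. Pictures are saved under pics/ and viewed, at most 10 in all, crops included, and the job is handed in when it is done.

```bash
ls; mkdir -p pics; python3 - <<'E'
from rig import *
import cv2,numpy as np
print({k:np.round(v,3).tolist() if not isinstance(v,dict) else v for k,v in observe().items()}); print(tip_extent() if callable(tip_extent) else tip_extent)
for n in ["top","scene"]:
    im,d=get_image(n); cv2.imwrite(f"pics/{n}0.png",im[:,:,::-1]); np.savez(f"{n}0.npz",im=im,d=d)
    p=camera_params(n); print(n,np.round(p["mtx"],1).tolist(),np.round(p["dist_coeffs"],3),np.round(p["extrinsics"],3).tolist())
E
```

```text
pics
{'time_s': 0.0, 'q': [-89.456, 21.842, 74.386, 0.002, 83.857, -12.337], 'qvel': [-0.009, -0.074, -0.115, -0.131, 0.007, -0.016], 'joint_efforts': [0.002, -44.846, -23.128, -0.0, 0.005, -0.0], 'position': [0.123, -0.536, 0.404], 'tool_rot': [[0.975, 0.223, 0.0], [0.223, -0.975, 0.001], [0.0, -0.001, -1.0]], 'ft_force': [0.55, 0.212, 1.049], 'wrist_torque': [-0.05, -0.02, -0.002], 'gripper_force': 0.0, 'grip_width': 0.085}
0.1734
top [[420.3, 0.0, 284.0], [0.0, 420.3, 205.1], [0.0, 0.0, 1.0]] [-0.097  0.     0.     0.     0.   ] [[-0.019, -0.998, 0.063, 0.435], [-0.999, 0.021, 0.037, -0.045], [-0.039, -0.062, -0.997, 1.054], [0.0, 0.0, 0.0, 1.0]]
scene [[487.4, 0.0, 283.5], [0.0, 487.4, 204.2], [0.0, 0.0, 1.0]] [-0.177  0.     0.     0.     0.   ] [[-0.224, 0.557, -0.8, 1.216], [0.975, 0.125, -0.186, 0.146], [-0.003, -0.821, -0.571, 0.645], [0.0, 0.0, 0.0, 1.0]]
```

View pics/top0.png

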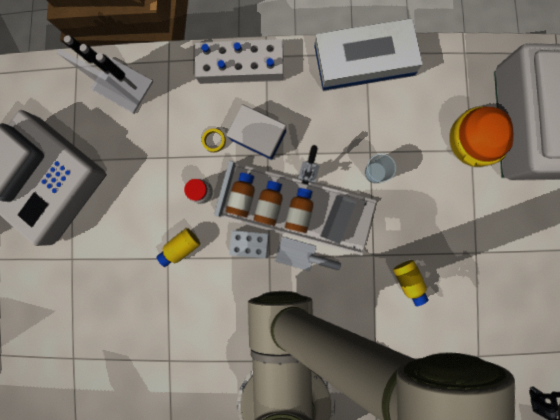

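View pics/scene0.png

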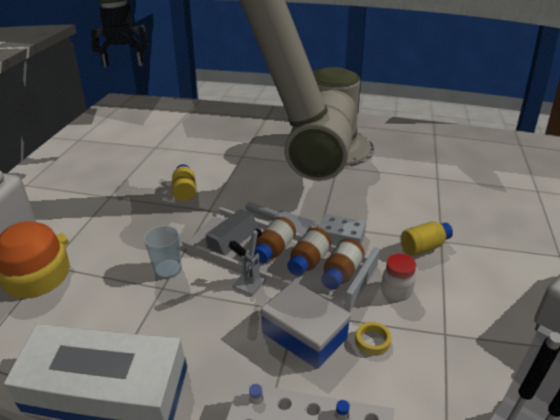

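The top view shows the stop at px (226,190) and amber bottles at (240,195), (268,203) and (299,210). The wedge is at (346,218), and the clamp at (310,170) with its handle tip at (312,152). Two yellow look-alikes lie at (178,247) and (411,283), so they are off the board. The amber ones on the board fit the description. I'll measure, and confirm in an enlarged crop.

```bash
cat > h.py <<'E'
import numpy as np,cv2
from rig import *
def cloud(n,d=None,p=None):
    p=p or camera_params(n)
    if d is None: im,d=get_image(n)
    v,u=np.mgrid[0:d.shape[0],0:d.shape[1]]
    n_=cv2.undistortPoints(np.c_[u.ravel(),v.ravel()].astype(float)[:,None],np.array(p["mtx"]),np.array(p["dist_coeffs"]))[:,0]
    z=d.ravel(); P=np.c_[n_*z[:,None],z]; E=np.array(p["extrinsics"])
    W=P@E[:3,:3].T+E[:3,3]; W[z<=0]=np.nan
    return W.reshape(d.shape+(3,))
def px(W,n):
    p=camera_params(n);E=np.linalg.inv(np.array(p["extrinsics"]))
    r=cv2.projectPoints(np.array(W,float).reshape(-1,1,3),cv2.Rodrigues(E[:3,:3])[0],E[:3,3],np.array(p["mtx"]),np.array(p["dist_coeffs"]))[0]
    return r[:,0]
E
python3 - <<'E'
from h import *
f=np.load("top0.npz");W=cloud("top",f["d"]);im=f["im"]
crop=im[130:270,200:390];cv2.imwrite("pics/crop1.png",cv2.resize(crop[:,:,::-1],None,fx=4,fy=4,interpolation=cv2.INTER_CUBIC))
for n,u,v in [("stopA",229,168),("stopB",222,212),("bA",240,197),("bB",268,205),("bC",299,213),("capA",245,177),("capB",274,186),("capC",304,193),("wedge",345,218),("tip",312,150),("bench",400,240),("plate",320,240)]:
    print(n,np.round(np.nanmedian(W[v-1:v+2,u-1:u+2].reshape(-1,3),0),4))
hsv=cv2.cvtColor(im,cv2.COLOR_RGB2HSV)
# stop top
m=(W[...,2]>.038)&(W[...,2]<.052); m[:, :215]=0;m[:155]=0;m[225:]=0;m[:,236:]=0
for nm,mm in [("stop",m)]:
    P=W[mm];print(nm,len(P),cv2.minAreaRect((P[:,:2]*1000).astype(np.float32)))
m=(W[...,2]>.034)&(W[...,2]<.05); m[:,:320]=0;m[:,372:]=0;m[:185]=0;m[255:]=0
P=W[m];print("wedge top",len(P),P[:,2].mean(),cv2.minAreaRect((P[:,:2]*1000).astype(np.float32)))
for u0,u1 in [(228,255),(256,284),(286,316)]:
    m=(W[...,2]>.045)&(W[...,2]<.075);m[:,:u0]=0;m[:,u1:]=0;m[:165]=0;m[238:]=0
    P=W[m];print("bot",len(P),P[:,2].max(),cv2.minAreaRect((P[:,:2]*1000).astype(np.float32)))
E
```

```text
stopA [0.5915 0.1248 0.0464]
stopB [0.4859 0.148  0.0151]
bA [0.5181 0.0963 0.0618]
bB [0.4979 0.0298 0.0606]
bC [ 0.4773 -0.0433  0.0619]
capA [0.5675 0.0854 0.0507]
capB [0.5439 0.0152 0.0512]
capC [ 0.5255 -0.0563  0.0501]
wedge [ 0.4639 -0.1534  0.0427]
tip [ 0.6135 -0.0753  0.131 ]
bench [ 4.072e-01 -2.939e-01  2.000e-04]
plate [ 0.4116 -0.0939  0.0066]
stop 356 ((539.2501831054688, 128.95953369140625), (32.099369049072266, 139.3981170654297), 74.51190948486328)
wedge top 702 0.0415599168554891 ((459.68072509765625, -141.14666748046875), (38.39828109741211, 110.22006225585938), 66.86750793457031)
bot 816 0.06721363435408478 ((531.0331420898438, 97.32293701171875), (136.5023193359375, 63.024871826171875), 0.8385112285614014)
bot 781 0.06715739503124007 ((505.105224609375, 29.058547973632812), (51.74657440185547, 104.13916015625), 73.02154541015625)
bot 869 0.07463543608704959 ((508.28582763671875, -52.14573669433594), (52.19402313232422, 152.17422485351562), 73.68397521972656)
```

View pics/crop1.png

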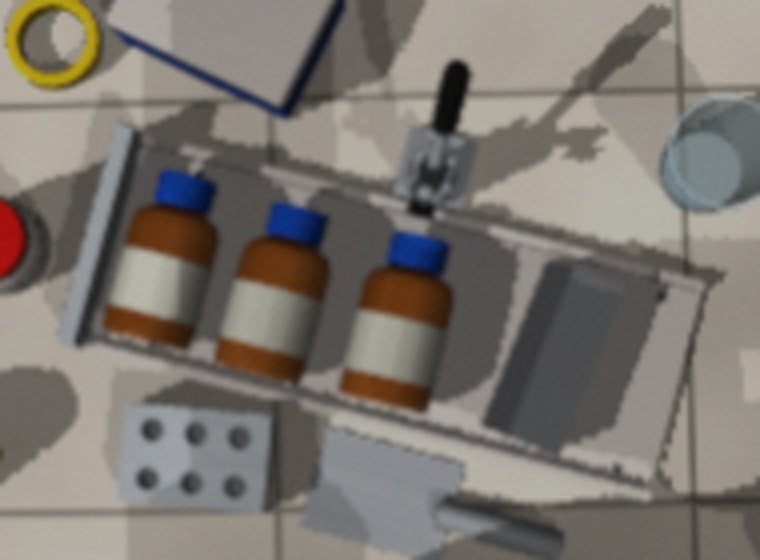

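The crop confirms three amber bottles with blue caps towards the clamp. The wedge lies yawed a few degrees, with its sloped face (the dark strip at crop (530,350)) towards the bottles. Next I'll fit the board frame and cross-check it in the second view.

```bash
cat >> h.py <<'E'
def R2(a): return np.array([[np.cos(a),-np.sin(a)],[np.sin(a),np.cos(a)]])
def tob(P,o,a): # world->board
    Q=np.array(P,float).copy();Q[...,:2]=(Q[...,:2]-o)@R2(a);return Q
E
python3 - <<'E'
from h import *
from scipy.optimize import least_squares
for n in ["top","scene"]:
    f=np.load(n+"0.npz");W=cloud(n,f["d"]).reshape(-1,3);W=W[~np.isnan(W[:,0])]
    a=np.radians(-15.8);S=np.array([.5392-.0,.1290]);o=np.array([.535,.131])-R2(a)@[0,.136]
    for it in range(6):
        B=tob(W,o,a)
        L=B[(abs(B[:,2]-.016)<.0025)&(B[:,1]>-.2)&(B[:,1]<.11)]
        r=L[(L[:,0]>.058)&(L[:,0]<.078)&~((L[:,1]>-.085)&(L[:,1]<-.02))];l=L[(L[:,0]<-.058)&(L[:,0]>-.078)]
        st=B[(abs(B[:,2]-.0455)<.0025)&(abs(B[:,0])<.062)&(abs(B[:,1]-.136)<.010)]
        pr=np.polyfit(r[:,1],r[:,0],1) if len(r)>20 else None;pl=np.polyfit(l[:,1],l[:,0],1) if len(l)>20 else None
        da=-np.mean([p[0] for p in (pr,pl) if p is not None]); cx=np.mean([np.median(r[:,0]),np.median(l[:,0])])
        cy=np.median(st[:,1])-.136
        o=o+R2(a)@[cx*.8,cy*.8];a+=da*.8
    print(n,len(r),len(l),len(st),"o",o.round(4),"yaw",np.degrees(a).round(2),pr,pl,np.median(r[:,0]),np.median(l[:,0]),np.percentile(st[:,1],[2,50,98]))
    B=tob(W,o,a)
    s=B[(abs(B[:,2]-.0465)<.0025)&(abs(B[:,1]-.13)<.03)];print(" stop x",np.percentile(s[:,0],[1,99]))
    t=B[(abs(B[:,0])<.066)&(B[:,1]>-.23)&(B[:,1]<.01)&(abs(B[:,2]-.042)<.0015)&(B[:,1]<-.06)]
    if len(t)>20: print(" wedge",len(t),cv2.minAreaRect((t[:,:2]*1000).astype(np.float32)), t[:,2].mean())
    for y0 in (.096,.03,-.045):
        c=B[(abs(B[:,0])<.05)&(abs(B[:,1]-y0)<.035)&(B[:,2]>.055)]
        print(" bottle",len(c),c[:,2].max().round(4),c[c[:,2]>np.percentile(c[:,2],70)].mean(0).round(4))
    h=B[(B[:,2]>.115)&(abs(B[:,0]-.12)<.05)&(abs(B[:,1]+.05)<.03)];print(" handle",len(h),h.mean(0).round(4),h.max(0).round(4),h.min(0).round(4))
    g=B[(B[:,2]>.03)&(B[:,0]>.1)&(B[:,0]<.25)&(B[:,1]<-.08)&(B[:,1]>-.25)];print(" glass",len(g),g.max(0).round(3) if len(g) else 0,g.min(0).round(3) if len(g) else 0)
    g=B[(B[:,2]>.02)&(B[:,0]>.09)&(B[:,0]<.24)&(B[:,1]<.15)&(B[:,1]>-.03)];print(" box",len(g),g.max(0).round(3),g.min(0).round(3))
p=camera_params("wrist");s=observe();print("wristcam in tool",(np.array(s["tool_rot"]).T@(np.array(p["extrinsics"])[:3,3]-s["position"])).round(3))
E
```

```text
top 197 250 201 o [0.5034 0.0077] yaw -16.09 [0.00393311 0.06702236] [-0.00382152 -0.06689037] 0.0667513133117592 -0.06677364712903991 [0.13022235 0.13600498 0.14198542]
 stop x [-0.06515754  0.38967799]
 wedge 411 ((1.709075927734375, -119.2977066040039), (114.16217803955078, 108.8369369506836), 86.5168685913086) 0.042012722746932026
 bottle 448 0.0672 [-0.0154  0.0897  0.0628]
 bottle 465 0.0672 [-0.0151  0.0213  0.0627]
 bottle 465 0.0666 [-0.0185 -0.0553  0.0626]
 handle 71 [ 0.1292 -0.0512  0.1259] [ 0.142  -0.0435  0.1341] [ 0.116  -0.0588  0.1151]
 glass 405 [ 0.173 -0.18   0.09 ] [ 0.105 -0.247  0.03 ]
 box 1809 [0.21  0.15  0.069] [0.103 0.03  0.02 ]
scene 259 46 289 o [0.5071 0.0088] yaw -16.17 [-0.00180486  0.06632811] [ 0.00181938 -0.06648575] 0.06669496617515631 -0.06665897310627578 [0.12996733 0.1360144  0.14163286]
 stop x [-0.0616878   0.35987594]
 wedge 150 ((4.272674560546875, -115.4271240234375), (119.08122253417969, 109.09905242919922), 83.825927734375) 0.041254742605044685
 bottle 485 0.0642 [-0.012   0.0921  0.0615]
 bottle 408 0.0624 [-0.0175  0.0205  0.0603]
 bottle 377 0.0626 [-0.0158 -0.0561  0.0604]
 handle 89 [ 0.1357 -0.0498  0.1245] [ 0.142  -0.0442  0.1322] [ 0.1233 -0.0596  0.1153]
 glass 1298 [ 0.173 -0.18   0.086] [ 0.104 -0.249  0.03 ]
 box 3859 [0.209 0.15  0.066] [0.102 0.029 0.02 ]
wristcam in tool [0.085 0.001 0.03 ]
```

```bash
python3 -m creep '[{"jaw":-0.5,"travel":[20,22,0],"roll":0.1},{"jaw":-0.5,"travel":[50,55,0],"roll":0.22},{"jaw":-0.5,"travel":[80,89,0],"roll":0.34},{"jaw":-0.5,"travel":[110,122,0],"roll":0.46},{"jaw":-0.5,"travel":[140,155,0],"roll":0.58},{"jaw":-0.5,"travel":[170,188,0],"roll":0.7},{"jaw":-0.5,"travel":[200,222,0],"roll":0.82},{"jaw":-0.5,"travel":[230,255,0],"roll":0.94},{"jaw":-0.5,"travel":[260,288,0],"roll":1.03},{"jaw":-0.5,"travel":[290,321,0],"roll":1.065},{"jaw":-0.5,"travel":[316,350,0],"roll":1.065},{"jaw":-0.5,"travel":[316,350,0],"roll":1.065}]' 40
python3 - <<'E'
from h import *
s=observe();print(s["time_s"],s["position"],np.round(s["tool_rot"],3).tolist(),s["q"],s["grip_width"])
p=camera_params("wrist");im,d=get_image("wrist");cv2.imwrite("pics/w1.png",im[:,:,::-1])
W=cloud("wrist",d,p);B=tob(W,[.505,.008],np.radians(-16.1)).reshape(-1,3)
B=B[~np.isnan(B[:,0])]
t=B[(abs(B[:,2]-.042)<.002)&(abs(B[:,0])<.06)&(B[:,1]<-.11)&(B[:,1]>-.2)]
print(len(t)); 
if len(t): print(cv2.minAreaRect((t[:,:2]*1000).astype(np.float32)))
for n,x0,x1 in (("r",.058,.078),("l",-.078,-.058)):
    r=B[(abs(B[:,2]-.016)<.002)&(B[:,0]>x0)&(B[:,0]<x1)&(B[:,1]<-.09)&(B[:,1]>-.22)];print(n,len(r),np.polyfit(r[:,1],r[:,0],1) if len(r)>10 else 0)
E
```

```text
time_s: 1.3
position: [0.4404, -0.1832, 0.4044]
tool_rot: [[0.272, 0.962, 0.0], [0.962, -0.272, 0.001], [0.001, -0.0, -1.0]]
ft_force: [-0.6, -0.8, -0.2]
grip_width: 0.0639
gripper_force: 0.0
1.3 [ 0.44040216 -0.18315111  0.40443374] [[0.272, 0.962, 0.0], [0.962, -0.272, 0.001], [0.001, -0.0, -1.0]] [-3.68518360e+01  1.44845342e+01  8.53832631e+01  5.16482907e-02
  8.01647596e+01 -2.10496185e+01] 0.06392635547404173
3695
((0.6597900390625, -158.50965881347656), (35.99739074707031, 109.31804656982422), 82.95571899414062)
r 751 [0.00246063 0.06786568]
l 722 [ 0.00040896 -0.06506529]
```

View pics/w1.png

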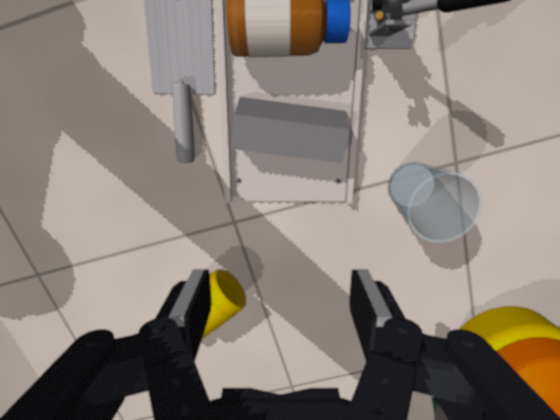

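The wrist view shows the wedge at px (292,130), yawed about 7°. The board's open end is at row 195 and the space behind the wedge is free. The lip fits agree with the board frame to about 1.5 mm, so I'll descend behind the wedge.

```bash
python3 -m creep '[{"jaw":-0.5,"travel":[-2,-8,-30],"roll":0.004},{"jaw":-0.5,"travel":[-4,-13,-70],"roll":0.004},{"jaw":-0.5,"travel":[-4,-13,-110],"roll":0.004},{"jaw":-0.5,"travel":[-4,-13,-150],"roll":0.004},{"jaw":-0.5,"travel":[-4,-13,-180],"roll":0.004},{"jaw":-0.5,"travel":[-4,-13,-200],"roll":0.004},{"jaw":-0.5,"travel":[-4,-13,-210],"roll":0.004},{"jaw":-0.5,"travel":[-4,-13,-214],"roll":0.004},{"jaw":-0.5,"travel":[-4,-13,-214],"roll":0.004}]'
python3 - <<'E'
from h import *
s=observe();print(tob(s["position"],[.5055,.0078],np.radians(-16.1)),s["ft_force"],s["tool_rot"][:2])
im,d=get_image("scene");cv2.imwrite("pics/s2.png",cv2.resize(im[170:330,150:400,::-1],None,fx=3,fy=3))
E
```

```text
time_s: 2.25
position: [0.4345, -0.1996, 0.191]
tool_rot: [[0.274, 0.962, 0.0], [0.962, -0.274, -0.0], [-0.0, 0.0, -1.0]]
ft_force: [-0.2, 0.1, -0.7]
grip_width: 0.0646
gripper_force: 0.0
[-0.01068511 -0.21895177  0.19098126] [-0.1516477   0.12694053 -0.7439884 ] [[ 2.74040435e-01  9.61718147e-01  2.14012037e-04]
 [ 9.61718159e-01 -2.74040390e-01 -2.19055901e-04]]
```

View pics/s2.png

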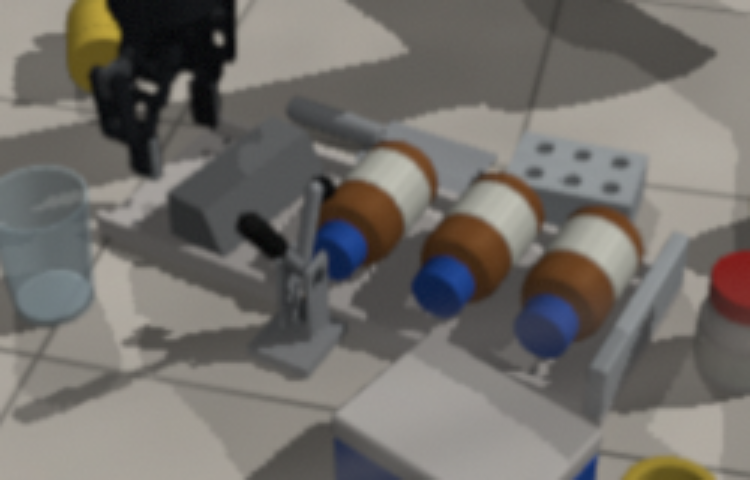

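Both fingers stand behind the wedge (crop (150,150) and (205,100)) below its top, clear of the glass. I'll start the push along the board's +y.

```bash
python3 -m creep '[{"jaw":-0.5,"travel":[1.4,4.8,0],"roll":0},{"jaw":-0.5,"travel":[2.8,9.6,0],"roll":0},{"jaw":-0.5,"travel":[4.2,14.4,0],"roll":0},{"jaw":-0.5,"travel":[5.5,19.2,0],"roll":0},{"jaw":-0.5,"travel":[6.9,24,0],"roll":0},{"jaw":-0.5,"travel":[8.3,28.8,0],"roll":0},{"jaw":-0.5,"travel":[9.7,33.6,0],"roll":0},{"jaw":-0.5,"travel":[11.1,38.4,0],"roll":0},{"jaw":-0.5,"travel":[12.5,43.2,0],"roll":0},{"jaw":-0.5,"travel":[13.9,48,0],"roll":0},{"jaw":-0.5,"travel":[15.2,52.8,0],"roll":0},{"jaw":-0.5,"travel":[16.6,57.6,0],"roll":0}]'
python3 -m creep '[{"jaw":-0.5,"travel":[0.8,2.9,0],"roll":0},{"jaw":-0.5,"travel":[1.7,5.8,0],"roll":0},{"jaw":-0.5,"travel":[2.5,8.6,0],"roll":0},{"jaw":-0.5,"travel":[3.3,11.5,0],"roll":0},{"jaw":-0.5,"travel":[4.2,14.4,0],"roll":0},{"jaw":-0.5,"travel":[5,17.3,0],"roll":0},{"jaw":-0.5,"travel":[5.8,20.2,0],"roll":0},{"jaw":-0.5,"travel":[6.7,23.1,0],"roll":0},{"jaw":-0.5,"travel":[7.5,25.9,0],"roll":0},{"jaw":-0.5,"travel":[8.3,28.8,0],"roll":0}]'
cat > look.py <<'E'
from h import *
import sys
o=[.5055,.0078];a=np.radians(-16.1)
s=observe();print("tcp",tob(s["position"],o,a).round(4),"F",np.round(s["ft_force"],1))
im,d=get_image("top");B=tob(cloud("top",d),o,a).reshape(-1,3);B=B[~np.isnan(B[:,0])]
for y0 in (.1,.03,-.04):
    c=B[(abs(B[:,0]+.02)<.03)&(abs(B[:,1]-y0)<.04)&(B[:,2]>.0575)&(B[:,2]<.068)]
    if len(c)>10: print("bottle y",np.sort(c[:,1])[[0,len(c)//2,-1]].round(4),len(c))
t=B[(abs(B[:,2]-.042)<.0025)&(abs(B[:,0])<.06)&(B[:,1]<-.03)&(B[:,1]>-.2)];print("wedge top y",np.percentile(t[:,1],[5,50,95]).round(4) if len(t) else 0,len(t))
if len(sys.argv)>1: cv2.imwrite(sys.argv[1],cv2.resize(im[130:270,200:390,::-1],None,fx=4,fy=4,interpolation=cv2.INTER_CUBIC))
E
python3 look.py pics/t3.png
```

```text
time_s: 3.5
position: [0.4513, -0.1412, 0.1908]
tool_rot: [[0.273, 0.962, 0.0], [0.962, -0.273, -0.0], [-0.0, 0.0, -1.0]]
ft_force: [-0.9, -2.2, 1.8]
grip_width: 0.0641
gripper_force: 1.2
time_s: 4.5
position: [0.4596, -0.1126, 0.1907]
tool_rot: [[0.273, 0.962, 0.0], [0.962, -0.273, -0.0], [-0.0, 0.0, -1.0]]
ft_force: [-1.4, -3.7, 3.3]
grip_width: 0.0639
gripper_force: 1.7
tcp [-0.0108 -0.1284  0.1907] F [-1.4 -3.7  3.3]
bottle y [0.0709 0.0895 0.1072] 305
bottle y [0.0017 0.0208 0.0397] 312
bottle y [-0.0577 -0.0444 -0.0303] 215
wedge top y [-0.0977 -0.0848 -0.0315] 27
```

View pics/t3.png

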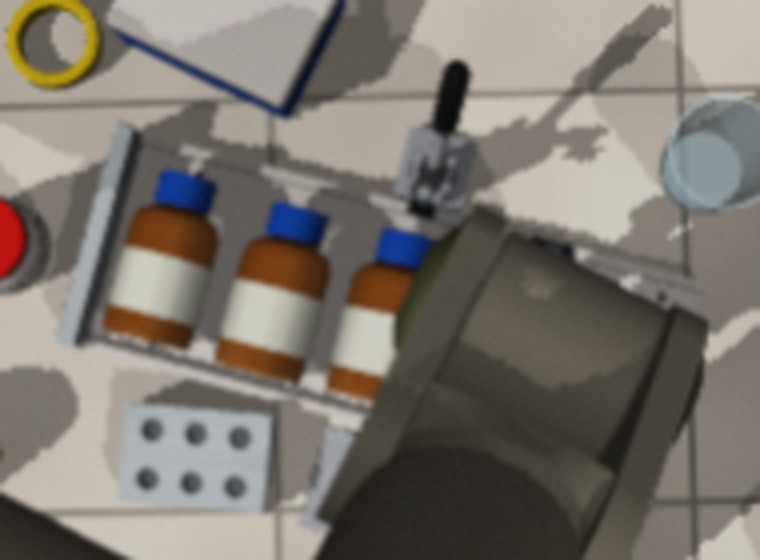

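The wedge is now rolling bottle C forward (C has moved to crop (370,320)), everything is still square, and the forces are low. I'll continue slowly.

```bash
python3 -m creep '[{"jaw":-0.5,"travel":[0.7,2.4,0],"roll":0},{"jaw":-0.5,"travel":[1.4,4.8,0],"roll":0},{"jaw":-0.5,"travel":[2.1,7.2,0],"roll":0},{"jaw":-0.5,"travel":[2.8,9.6,0],"roll":0},{"jaw":-0.5,"travel":[3.5,12,0],"roll":0},{"jaw":-0.5,"travel":[4.2,14.4,0],"roll":0},{"jaw":-0.5,"travel":[4.9,16.8,0],"roll":0},{"jaw":-0.5,"travel":[5.5,19.2,0],"roll":0},{"jaw":-0.5,"travel":[6.2,21.6,0],"roll":0},{"jaw":-0.5,"travel":[6.9,24,0],"roll":0},{"jaw":-0.5,"travel":[7.6,26.4,0],"roll":0},{"jaw":-0.5,"travel":[8.3,28.8,0],"roll":0}]'
python3 look.py
```

```text
time_s: 5.75
position: [0.4678, -0.0838, 0.1907]
tool_rot: [[0.273, 0.962, -0.0], [0.962, -0.273, -0.0], [-0.0, 0.0, -1.0]]
ft_force: [-0.8, -4.4, 0.8]
grip_width: 0.0641
gripper_force: 2.2
tcp [-0.0108 -0.0985  0.1907] F [-0.8 -4.4  0.8]
bottle y [0.0726 0.0904 0.1084] 292
bottle y [-0.0099  0.0333  0.0552] 380
bottle y [-0.0174 -0.0097 -0.0009] 125
wedge top y [-0.0469 -0.0465 -0.046 ] 2
```

```bash
python3 -m creep '[{"jaw":-0.5,"travel":[0.3,1,0],"roll":0},{"jaw":-0.5,"travel":[0.6,2,0],"roll":0},{"jaw":-0.5,"travel":[0.9,3,0],"roll":0},{"jaw":-0.5,"travel":[1.2,4,0],"roll":0},{"jaw":-0.5,"travel":[1.4,5,0],"roll":0},{"jaw":-0.5,"travel":[1.7,6,0],"roll":0},{"jaw":-0.5,"travel":[2,7,0],"roll":0},{"jaw":-0.5,"travel":[2.3,8,0],"roll":0}]'
python3 look.py
```

```text
time_s: 6.6
position: [0.4701, -0.0759, 0.1907]
tool_rot: [[0.274, 0.962, -0.0], [0.962, -0.274, 0.0], [0.0, -0.0, -1.0]]
ft_force: [-0.7, -3.9, 1.8]
grip_width: 0.0642
gripper_force: 1.8
tcp [-0.0108 -0.0902  0.1907] F [-0.7 -3.9  1.8]
bottle y [0.06   0.0978 0.1166] 311
bottle y [-0.0071  0.0395  0.0639] 398
bottle y [-0.0071 -0.0027 -0.0001] 55
wedge top y 0 0
```

Bottle A is still about 3 mm short of the stop, and the force is unchanged.

```bash
for i in 1 2; do python3 -m creep '[{"jaw":-0.5,"travel":[0.1,0.5,0],"roll":0},{"jaw":-0.5,"travel":[0.3,1,0],"roll":0},{"jaw":-0.5,"travel":[0.4,1.5,0],"roll":0},{"jaw":-0.5,"travel":[0.6,2,0],"roll":0},{"jaw":-0.5,"travel":[0.6,2,0],"roll":0}]' | grep -E "pos|ft"; done
python3 look.py
```

```text
position: [0.4707, -0.0738, 0.1907]
ft_force: [-1.4, -3.0, 1.2]
position: [0.4711, -0.0729, 0.1909]
ft_force: [-6.8, -13.0, 4.8]
tcp [-0.0107 -0.0871  0.1909] F [ -6.8 -13.    4.8]
bottle y [0.06   0.0999 0.118 ] 324
bottle y [-0.0029  0.043   0.065 ] 370
wedge top y 0 0
```

Hard contact: 14 N with no further advance, so the row is tight. A little more to seat it, then I'll ease off, retreat and check.

```bash
python3 -m creep '[{"jaw":-0.5,"travel":[0.1,0.4,0],"roll":0},{"jaw":-0.5,"travel":[0.1,0.4,0],"roll":0},{"jaw":-0.5,"travel":[0,-0.3,0],"roll":0},{"jaw":-0.5,"travel":[-0.3,-1.1,0],"roll":0},{"jaw":-0.5,"travel":[-0.7,-2.5,0],"roll":0},{"jaw":-0.5,"travel":[-2.8,-9.6,0],"roll":0},{"jaw":-0.5,"travel":[-8,-28,0],"roll":0},{"jaw":-0.5,"travel":[-14,-48,20],"roll":0},{"jaw":-0.5,"travel":[-22,-77,60],"roll":0},{"jaw":-0.5,"travel":[-30,-105,100],"roll":0},{"jaw":-0.5,"travel":[-33,-115,140],"roll":0},{"jaw":-0.5,"travel":[-33,-115,140],"roll":0}]'
python3 look.py
python3 - <<'E'
from h import *
o=[.5055,.0078];a=np.radians(-16.1)
p=camera_params("wrist");im,d=get_image("wrist");cv2.imwrite("pics/w4.png",im[:,:,::-1])
B=tob(cloud("wrist",d,p),o,a).reshape(-1,3);B=B[~np.isnan(B[:,0])]
t=B[(abs(B[:,2]-.042)<.002)&(abs(B[:,0])<.06)&(B[:,1]<-.03)&(B[:,1]>-.1)]
print("wedge",len(t),cv2.minAreaRect((t[:,:2]*1000).astype(np.float32)),t[:,2].mean())
E
```

```text
time_s: 8.9
position: [0.4382, -0.1886, 0.3351]
tool_rot: [[0.275, 0.961, 0.008], [0.961, -0.275, -0.005], [-0.003, 0.009, -1.0]]
ft_force: [-0.8, 0.1, -0.7]
grip_width: 0.0639
gripper_force: 0.0
tcp [-0.0102 -0.2073  0.3351] F [-0.8  0.1 -0.7]
bottle y [0.0601 0.1001 0.1205] 312
bottle y [-0.01    0.0381  0.0633] 476
bottle y [-0.0259 -0.0114 -0.0001] 242
wedge top y [-0.0742 -0.0587 -0.0422] 560
wedge 3452 ((-2.3507728576660156, -70.4985580444336), (110.28626251220703, 13.5704345703125), 0.19735002517700195) 0.04271163353644786
```

View pics/w4.png

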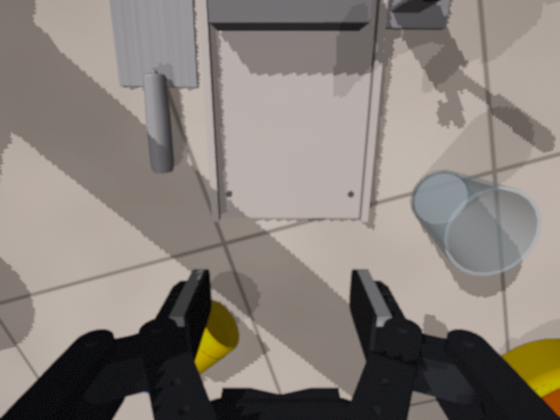

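The wedge lies square to the board (0.2°) with its back edge at row 25, and the gripper is free. I'll check the row spacing against the stop from the top camera.

```bash
cat > row.py <<'E'
from h import *
o=[.5055,.0078];a=np.radians(-16.1)
im,d=get_image("top");B=tob(cloud("top",d),o,a).reshape(-1,3);B=B[~np.isnan(B[:,0])]
st=B[(abs(B[:,2]-.046)<.003)&(abs(B[:,0])<.06)&(abs(B[:,1]-.136)<.012)];st=st[:,1]
off=(np.percentile(st,3)+np.percentile(st,97))/2-.136;print("stop off",off.round(4))
for y0 in (.102,.046,-.010):
    for xr in ((-.05,-.03),(-.01,.012)):
        y=y0+off
        for _ in range(8):
            c=B[(B[:,0]>xr[0])&(B[:,0]<xr[1])&(abs(B[:,1]-y)<.024)&(B[:,2]>.05)&(B[:,2]<.07)]
            r=np.hypot(c[:,1]-y,c[:,2]-.034)-.028; g=(c[:,1]-y)/.028
            A=np.c_[g,np.ones(len(g))];y+=np.linalg.lstsq(A,r,rcond=None)[0][0]
        print(y0,xr,(y-off).round(4),len(c))
t=B[(abs(B[:,2]-.042)<.003)&(abs(B[:,0])<.05)&(B[:,1]<-.03)&(B[:,1]>-.1)][:,1];print("wedge top",(np.percentile(t,[1,99])-off).round(4),"expect -.078 -.045")
E
python3 row.py
```

```text
stop off -0.0026
0.102 (-0.05, -0.03) 0.1037 156
0.102 (-0.01, 0.012) 0.1043 168
0.046 (-0.05, -0.03) 0.0489 155
0.046 (-0.01, 0.012) 0.0503 162
-0.01 (-0.05, -0.03) -0.0059 158
-0.01 (-0.01, 0.012) -0.0057 170
wedge top [-0.073  -0.0314] expect -.078 -.045
```

The spacings A–B and B–C read about 55 mm against 56 mm at contact. The wedge shares the same scale bias, so there are no gaps. Now the clamp: close the jaw and go over to the far side of the handle.

```bash
python3 -m creep '[{"jaw":1,"travel":[10,4,5],"roll":0},{"jaw":1,"travel":[34,15,10],"roll":0},{"jaw":1,"travel":[60,26,10],"roll":0},{"jaw":1,"travel":[90,39,10],"roll":0},{"jaw":1,"travel":[120,51,10],"roll":0},{"jaw":1,"travel":[150,64,10],"roll":0},{"jaw":1,"travel":[180,77,10],"roll":0},{"jaw":1,"travel":[205,88,10],"roll":0},{"jaw":1,"travel":[220,94,10],"roll":0},{"jaw":1,"travel":[224,96,10],"roll":0},{"jaw":1,"travel":[224,96,10],"roll":0}]'
python3 - <<'E'
from h import *
o=[.5055,.0078];a=np.radians(-16.1)
s=observe();print(tob(s["position"],o,a).round(4),np.round(s["ft_force"],1))
im,d=get_image("scene");cv2.imwrite("pics/s5.png",cv2.resize(im[120:350,130:430,::-1],None,fx=2.5,fy=2.5))
B=tob(cloud("scene",d),o,a).reshape(-1,3)
h=B[(B[:,2]>.115)&(B[:,2]<.14)&(abs(B[:,0]-.12)<.035)&(abs(B[:,1]+.05)<.025)];print("handle",len(h),h.mean(0).round(4),h.max(0).round(4),h.min(0).round(4))
E
```

```text
time_s: 10.15
position: [0.6627, -0.0901, 0.3395]
tool_rot: [[0.272, 0.962, -0.002], [0.962, -0.272, 0.001], [0.0, -0.002, -1.0]]
ft_force: [-0.2, 0.1, -0.1]
grip_width: -0.0001
gripper_force: 0.0
[ 0.1782 -0.0504  0.3395] [-0.2  0.1 -0.1]
handle 90 [ 0.1368 -0.0485  0.1244] [ 0.1444 -0.0422  0.1314] [ 0.1235 -0.0588  0.1155]
```

View pics/s5.png

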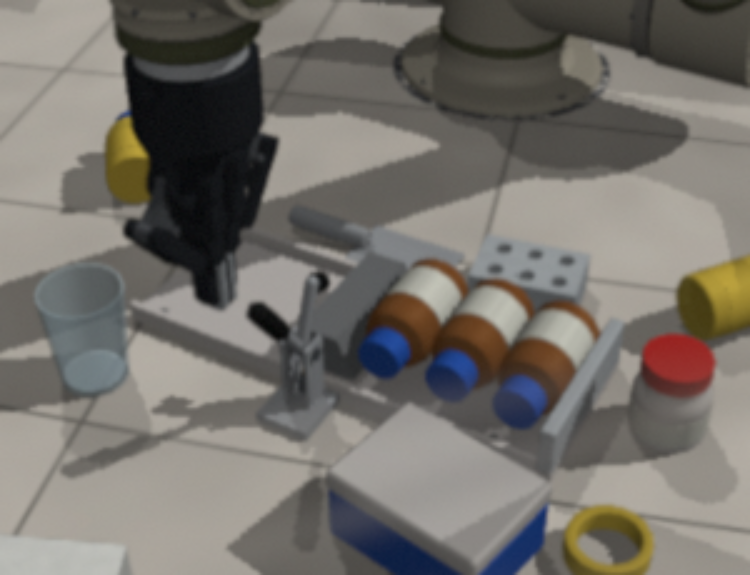

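The row is closed with the bottles touching. The closed gripper is above and outside the handle tip (crop (262,318)). I'll descend and push towards the board's -x.

```bash
python3 -m creep '[{"jaw":1,"travel":[0,0,-20],"roll":0},{"jaw":1,"travel":[0,0,-45],"roll":0},{"jaw":1,"travel":[0,0,-57],"roll":0},{"jaw":1,"travel":[0,0,-57],"roll":0},{"jaw":1,"travel":[-3.8,1.1,-57],"roll":0},{"jaw":1,"travel":[-7.7,2.2,-57],"roll":0},{"jaw":1,"travel":[-11.5,3.3,-57],"roll":0},{"jaw":1,"travel":[-15.4,4.4,-57],"roll":0},{"jaw":1,"travel":[-19.2,5.5,-57],"roll":0},{"jaw":1,"travel":[-23.1,6.7,-57],"roll":0},{"jaw":1,"travel":[-27,7.8,-57],"roll":0},{"jaw":1,"travel":[-30.7,8.9,-57],"roll":0}]'
```

```text
time_s: 11.4
position: [0.6333, -0.0826, 0.287]
tool_rot: [[0.274, 0.962, 0.014], [0.962, -0.274, -0.004], [0.0, 0.014, -1.0]]
ft_force: [16.3, -3.7, 13.4]
grip_width: -0.0001
gripper_force: 8.5
```

```bash
python3 -m creep '[{"jaw":1,"travel":[-2.9,0.8,0],"roll":0},{"jaw":1,"travel":[-5.8,1.7,0],"roll":0},{"jaw":1,"travel":[-8.6,2.5,0],"roll":0},{"jaw":1,"travel":[-11.5,3.3,0],"roll":0},{"jaw":1,"travel":[-14.4,4.2,0],"roll":0},{"jaw":1,"travel":[-17.3,5,0],"roll":0},{"jaw":1,"travel":[-20.2,5.8,0],"roll":0},{"jaw":1,"travel":[-23,6.7,0],"roll":0}]'
python3 - <<'E'
from h import *
o=[.5055,.0078];a=np.radians(-16.1)
s=observe();print(tob(s["position"],o,a).round(4),np.round(R2(a).T@s["ft_force"][:2],1))
E
```

```text
time_s: 12.2
position: [0.6091, -0.0756, 0.2852]
tool_rot: [[0.274, 0.962, 0.005], [0.962, -0.274, -0.002], [-0.0, 0.006, -1.0]]
ft_force: [4.9, -1.1, 4.7]
grip_width: 0.0001
gripper_force: 2.3
[ 0.1227 -0.0514  0.2852] [5.  0.3]
```

```bash
python3 -m creep '[{"jaw":1,"travel":[-2.9,0.8,0],"roll":0},{"jaw":1,"travel":[-5.8,1.7,0],"roll":0},{"jaw":1,"travel":[-8.6,2.5,0],"roll":0},{"jaw":1,"travel":[-11.5,3.3,0],"roll":0},{"jaw":1,"travel":[-14.4,4.2,0],"roll":0},{"jaw":1,"travel":[-17.3,5,0],"roll":0}]'
python3 - <<'E'
from h import *
o=[.5055,.0078];a=np.radians(-16.1)
s=observe();print(tob(s["position"],o,a).round(4),np.round(R2(a).T@s["ft_force"][:2],1))
im,d=get_image("scene");cv2.imwrite("pics/s6.png",cv2.resize(im[120:350,130:430,::-1],None,fx=2.5,fy=2.5))
E
```

```text
time_s: 12.8
position: [0.5908, -0.0701, 0.2833]
tool_rot: [[0.273, 0.962, -0.002], [0.962, -0.273, 0.001], [0.0, -0.002, -1.0]]
ft_force: [-0.1, -1.3, 0.6]
grip_width: -0.0005
gripper_force: 0.0
[ 0.1036 -0.0512  0.2833] [ 0.3 -1.2]
```

View pics/s6.png

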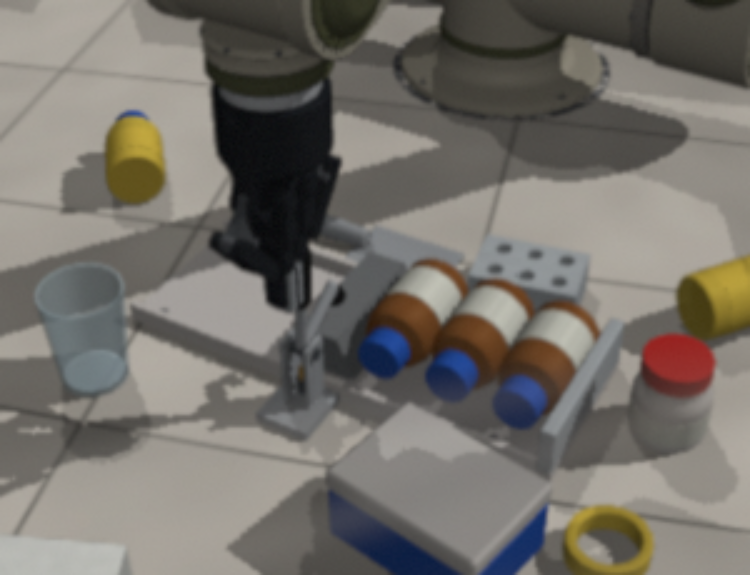

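The force has dropped to zero, and the handle has gone over with the pad on the wedge at crop (337,297). I'll back off to the outside, go up, and verify.

```bash
python3 -m creep '[{"jaw":1,"travel":[10,-3,0],"roll":0},{"jaw":1,"travel":[29,-8,0],"roll":0},{"jaw":1,"travel":[38,-11,15],"roll":0},{"jaw":1,"travel":[38,-11,55],"roll":0},{"jaw":1,"travel":[38,-11,95],"roll":0},{"jaw":1,"travel":[30,-30,130],"roll":0},{"jaw":1,"travel":[10,-70,140],"roll":0},{"jaw":1,"travel":[-20,-115,140],"roll":0},{"jaw":1,"travel":[-50,-160,140],"roll":0},{"jaw":1,"travel":[-80,-205,140],"roll":0},{"jaw":1,"travel":[-100,-230,140],"roll":0},{"jaw":1,"travel":[-100,-230,140],"roll":0}]'
python3 row.py
python3 - <<'E'
from h import *
o=[.5055,.0078];a=np.radians(-16.1)
t,_=get_image("top");s,d=get_image("scene")
cv2.imwrite("pics/f.png",np.hstack([cv2.resize(i[:,:,::-1],(400,560),interpolation=cv2.INTER_CUBIC) for i in (t[140:260,205:385],s[180:320,180:380])]))
for n in ("top","scene"):
    B=tob(cloud(n),o,a).reshape(-1,3);h=B[(B[:,2]>.115)&(B[:,2]<.15)&(abs(B[:,0]-.06)<.09)&(abs(B[:,1]+.05)<.025)];print("handle",len(h),h.mean(0).round(4),h.max(0).round(4),h.min(0).round(4))
E
```

```text
time_s: 14.05
position: [0.4886, -0.304, 0.4233]
tool_rot: [[0.279, 0.96, -0.002], [0.96, -0.279, -0.0], [-0.0, -0.002, -1.0]]
ft_force: [0.7, 1.2, 0.2]
grip_width: 0.0
gripper_force: 0.0
stop off -0.0023
0.102 (-0.05, -0.03) 0.1035 158
0.102 (-0.01, 0.012) 0.1037 168
0.046 (-0.05, -0.03) 0.0488 149
0.046 (-0.01, 0.012) 0.0496 161
-0.01 (-0.05, -0.03) -0.0062 158
-0.01 (-0.01, 0.012) -0.0061 174
wedge top [-0.0734 -0.0316] expect -.078 -.045
handle 61 [ 0.0387 -0.0517  0.127 ] [ 0.0506 -0.0442  0.1345] [ 0.0282 -0.0591  0.116 ]
handle 98 [ 0.0446 -0.0492  0.1231] [ 0.0538 -0.042   0.1318] [ 0.0351 -0.0581  0.115 ]
```

View pics/f.png

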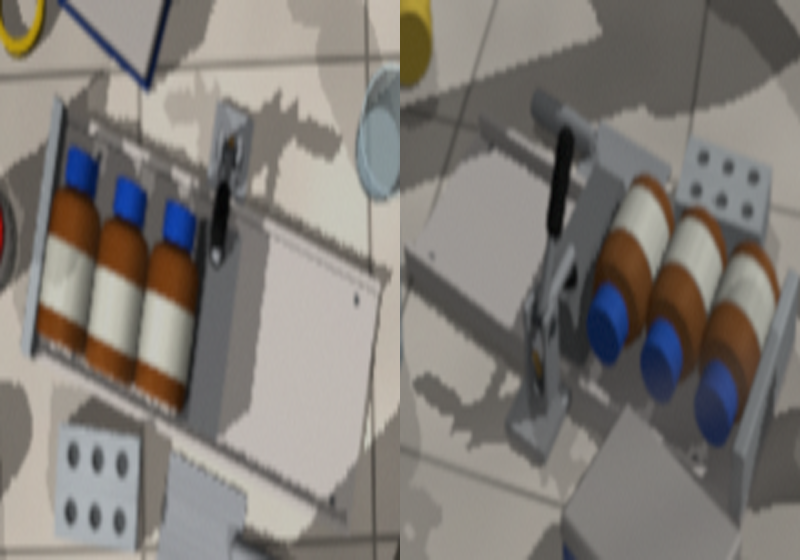

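The left view shows three bottles touching one another and the stop, with the wedge square against bottle C. The handle leans over the channel at (220,225). The right view shows the pad down on the wedge at (570,275). The handle tip stands at x ≈ 40 mm, z ≈ 130 mm, which is the clamped position.

```bash
python3 -c "
from rig import *
print(close_job())"
```

```text
the job is handed in; nothing more can be done
None
```

The job is handed in: the three bottles are closed up against the stop with the wedge square behind them, the clamp is over its dead point with its pad on the wedge, and the arm finished clear after about 14 s; I don't have the judge's verdict.

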